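# Close a bow-frog pressing form on its dowels and hold it pressed

### The arm

A 6-joint arm with a two-finger parallel gripper is mounted at the origin on the work surface. World frame = base frame: x ahead of the robot, y to its left, z up, the work surface at z = 0. Lengths are in mm, angles in degrees, forces in N, time in s.
With the tool pointing down it reaches from about 325 to 925 mm from the base axis. Payload 3.1 kg.
Tool frame: the origin (TCP) lies at the very end of the fingers, on their centre line; the grasp point (between the pads) lies grasp_offset behind it (grasp_offset is the distance from the TCP to the grasp point, in mm); z points along the fingers, y is the line along which they close (so a half turn about z gives the same grasp; the last joint's range is limited). The gripper opens to 85 mm and grips with 20 to 120 N. Pads are 22 mm wide; open, the fingers measure 114 mm over their backs; the gripper's body (76 mm by 85 mm) begins 54 mm behind the grasp point. The pads swing forward as they close: fully open they stand 13 mm farther back than shut.
Start: joints at [69.718, 12.427, 92.441, -0, 75.132, -6.429], TCP at [149.637, 606.835, 231.3] pointing down, gripper open.
Joint ranges: [-157.48, 157.48], [-44.54, 120.13], [17.64, 146.25], [-64.5, 244.5], [7.68, 150.69], [-147.95, 147.95]. Speed limits (degrees/s): [159.86, 159.86, 180, 180, 180, 180].

### API

Orientations are given as [roll, pitch, yaw] about the fixed x, y, z axes, in that order (R = Rz(yaw) Ry(pitch) Rx(roll)).
In Python, from station import * gives the robot as it stands. Calls block until the motion is done:
- goto(position, orientation): joint-space move of the TCP to a pose.
- move_l(position, attitude=None, speed=150): straight line of the TCP; attitude=None keeps the orientation; speed is the mean speed in mm/s.
- move_j(angles): joint-space move.
- grip(opening, squeeze=None): finger opening in mm; squeeze is the grip in N (None keeps the last); returns when the fingers have stopped.
- wait(seconds).
- solve_ik(position, orientation): joint angles nearest the present ones, or None.
- get_obs(): the state.
- get_image(name): name is "scene" or "side" or "wrist"; returns the picture (480x640x3 uint8, red, green, blue); there is no depth.
- get_calibration(name): a dict with "fx", "fy", "cx", "cy" (pixels), "D" ([k1, k2, p1, p2, k3] as OpenCV has them; the pictures are not rectified), "R" (3x3) and "t" (3): a world point X has camera coordinates R X + t; the wrist camera has in their place "mount" (4x4, takes a point from camera to tool coordinates, whose origin is the TCP and whose axes are the flange's). Camera axes: x right, y down, z forward; pixel columns grow to the right and rows downward; lengths in mm; the calibration is good to about 2 mm. A picture is of the moment at which its call begins: read the wrist's pose just before it. get_calibration takes no time and is no camera call.
A pose or a line that the arm cannot do raises Unreachable and nothing moves.
- sign_off(): hands the job in; it is judged then, once.
Trained networks look in the newest picture that a camera, given by its name, has taken for a name from the list of things; names that differ only in an ending like _2 or _b are one class to them, and where a whole thing is asked for, a point or a joint stands for the part that bears it (a point fixed in the world has none). Each returns a list of dicts, best first, with "score" (0 to 1); they miss things now and then, are a little off and sometimes report something else, mostly with a low value. They report only what shows in the picture. A call takes as long as a camera call. They do not tell look-alikes from the thing itself.
- spot_in(name, camera): "extent" ([centre column, centre row, width, height] in pixels, round what is visible of it).
- regions_of(name, camera): "region" (480x640 bool, what is visible of it) and "extent" ([centre column, centre row, width, height] in pixels, round what is visible of it).
The state is a dict: "t": time; "joint_pos": joint angles; "qvel": joint speeds; "effort": joint torques, N m; "tcp_pos": TCP position; "ee_rot": TCP orientation; "wrist_force": force on the tool from outside, world axes, zero at the start; "moment": the same for the moment, N m; "grip_width": finger opening in mm; "grip_force": force on a finger pad.
Only numpy, scipy, OpenCV 4.12 (cv2) and the standard library are available. Lean on these libraries where they do the work, as an engineer would, in place of code of your own. Each camera call takes 0.05 s, during which the arm holds its last target. There are 200 camera calls.

### The job

Slide the jaw of the blue fixture back, clear of the wooden upper half of the pressing form, and lift that half out by its dark handle. Set it on the two dowels of the lower half, which stands on the sprung base, until the faces meet flush, then press the closed pair down to about the middle of the spring travel, never to its bottom, and finish while still holding it pressed there. Do not disturb the other things on the bench.

Things in the scene. Friction and masses are not known exactly. Their poses are not given: they have to be found in the camera images.
- jaw (a joint): sliding jaw of the fixture: 0 = closed, grows as it slides back, in m, up to 0.060 (60 mm). Friction about 2.5 N; stays where it is left. Its steel lip, 70 mm long, reaches 9 mm over the edge of the upper half when closed, so from 15 mm on it is clear; slide it back 50 mm or more to make room for a wide-open gripper
- jaw_knob (a point): centre of the red upright knob (22 mm across, top 22 mm above this point, exposed from 20 mm below it) on the sliding jaw; moves with the jaw. It lies 60 mm from the middle of the fixture's place along the fixture's -y; the jaw opens along -y of this frame. The jaw (blue) is 100 mm long along x, reaches 15 mm beyond the knob axis in -y
- fixture: slide-jaw fixture, steel plate 150 (x) by 215 mm (y), 12 mm thick, bolted to the bench. Origin: on the bench, below the middle of the place where the upper half lies (plate spans y -145 to +70 mm). The fixed jaw (blue, top 37 mm over the bench, no lip) stands at y +27 to +45 mm, the sliding jaw on the -y side; the upper half lies with its length along x
- upper_grip (a point): centre of the dark handle of the upper half (loose, about 0.18 kg, light wood plate 110 (x) by 50 (y) by 28 mm high; handle on top of it 50 (x) by 26 (y) by 44 mm high, to be gripped across y). This point lies 50 mm above the underside of the plate, 22 mm above the plate's top and 22 mm below the handle's top. z is up. Two vertical through holes of 11.5 mm lie at x = +40 and -40 mm; the part is symmetric, so a half turn fits as well
- upper_face (a point): centre of the underside of the upper half, 50 mm below upper_grip; same axes
- lower_face (a point): centre of the top face of the lower half (light wood, 110 (x) by 50 mm (y), black frog blank flush in its middle); moves down with it. Two steel dowels of 9 mm with tapered tips stand 22 mm out of this face at x = +40 and -40 mm. When closed, upper_face lies on this point (upper_grip 50 mm above it), x axes parallel (either way round). 62 mm above the bench when not pressed
- lower (a joint): spring travel of the lower half: 0 = up, unpressed; grows as it is pressed down, in m, bottom at 0.016. About 3 N are needed to start it, then 0.9 N more per mm (about 10 N at the middle, 8 mm), the upper half's weight included; that weight alone does not press it down
- press_base: sprung base, steel plate 160 (x) by 90 mm (y), 18 mm thick, bolted to the bench, carrying the lower half between two grey end cheeks 48 mm high; origin on the bench below the lower half's centre, x along the line of the dowels
- spool: bystander, leave alone: white thread spool, 38 mm across, 48 mm tall; origin at its underside
- jar: bystander, leave alone: small white lidded jar, 44 mm across, 62 mm tall; origin at its underside
- oil_bottle: bystander, leave alone: green plastic bottle, 48 mm across, 100 mm tall; origin at its underside
- tin: bystander, leave alone: flat tin, brass sides and pale lid, 52 mm across, 22 mm tall; origin at its underside
- driver: bystander, leave alone: screwdriver with a dark wooden handle, 170 mm long, lying; origin at its underside
- brush: bystander, leave alone: brush, 160 mm long, lying; origin at its underside
- cup: bystander, leave alone: blue cup, 60 mm across, 60 mm tall; origin at its underside
There are look-alikes about, which are no part of the job. Of the things that look like the part that bears upper_grip, the smallest one is meant.

How it is judged:
By the outcome, as a careful person would: the job done as asked, in the order asked, and still so for the second after the job is handed in, while the arm keeps its last pose, push and grip.
It also fails if it takes over 58 s, if anything falls off the work surface, if the arm or the gripper's body presses on something with over 40 N, if the wrist force passes 120 N, or if a joint passes its speed limit or range.

## Working session

There is one attempt and no reset: what is moved stays moved. The work goes in short steps, each a Python script; the robot and the scene stay as the last script left them, time stands still between calls to the robot, and variables do not carry over. Pictures are saved under pics/ and viewed, at most 10 in all, crops included, and the job is handed in when it is done.

```bash
mkdir -p pics; ls; python3 - <<'E'
from station import *
import cv2,numpy as np
ims=[]
for n in("scene","side"):
    im=get_image(n); cv2.imwrite(f"pics/{n}0.png",im[:,:,::-1])
    for k in("upper_grip","lower_face","jaw_knob","fixture","press_base"):
        try: print(n,k,[(round(d["score"],2),[round(float(v)) for v in d["extent"]]) for d in spot_in(k,n)])
        except Exception as e: print(n,k,e)
    c=get_calibration(n); R=np.array(c["R"]); print(n,"cam",(-R.T@np.array(c["t"])).round(),c["fx"],R[2].round(2))
print(get_calibration("wrist")); o=get_obs(); print(o)
try: print(grasp_offset)
except Exception as e: print(e)
E
```

```text
pics
scene upper_grip [(0.95, [433, 183, 49, 53]), (0.77, [523, 277, 86, 75]), (0.55, [416, 233, 34, 42])]
scene lower_face [(0.83, [228, 262, 31, 50]), (0.42, [395, 237, 40, 40])]
scene jaw_knob [(0.81, [395, 239, 40, 38])]
scene fixture [(0.9, [396, 249, 112, 62])]
scene press_base [(0.72, [227, 272, 49, 69]), (0.61, [397, 248, 110, 64])]
scene cam [1298. -127.  686.] 447.90559531116315 [-0.77  0.14 -0.63]
side upper_grip [(0.85, [365, 405, 78, 59]), (0.65, [199, 369, 76, 54])]
side lower_face [(0.82, [342, 195, 45, 27])]
side jaw_knob [(0.65, [306, 301, 41, 28])]
side fixture [(0.7, [304, 320, 70, 81])]
side press_base [(0.79, [343, 199, 63, 45]), (0.33, [303, 319, 70, 81])]
side cam [ 239.  796. 1135.] 515.7190385732492 [ 0.24 -0.58 -0.78]
{'fx': 334.9389345739536, 'fy': 334.9389345739536, 'cx': 317.56238498244295, 'cy': 239.62042732945855, 'D': array([0.01828442, 0.        , 0.        , 0.        , 0.        ]), 'mount': array([[ 5.73903143e-04, -9.44618832e-01, -3.28169061e-01,
         8.49579123e+01],
       [ 9.99999376e-01,  2.27563546e-04,  1.09377152e-03,
        -5.38539
[... 174 characters left out ...]
+00]])}
{'t': 0.6, 'joint_pos': array([ 6.97184617e+01,  1.24252951e+01,  9.24389042e+01, -1.81576559e-03,
        7.51300732e+01, -6.43023626e+00]), 'qvel': array([-0.00815931,  0.0080826 ,  0.01730962, -0.0048153 , -0.03099538,
       -0.0086085 ]), 'effort': array([-9.26949870e-04, -3.96595180e+01, -3.04025674e+01, -2.66809129e-04,
        1.50251060e-03, -1.96201455e-06]), 'tcp_pos': array([149.64625004, 606.86286672, 231.34290233]), 'ee_rot': array([1.79994505e+02, 2.38540068e-03, 1.66149164e+02]), 'wrist_force': array([-0.1665621 ,  0.51785327,  0.27024423]), 'moment': array([-0.00744593,  0.06202187, -0.02395994]), 'grip_force': 0.0, 'grip_width': 85.88527460103766}
18.700000000000003
```

View pics/scene0.png

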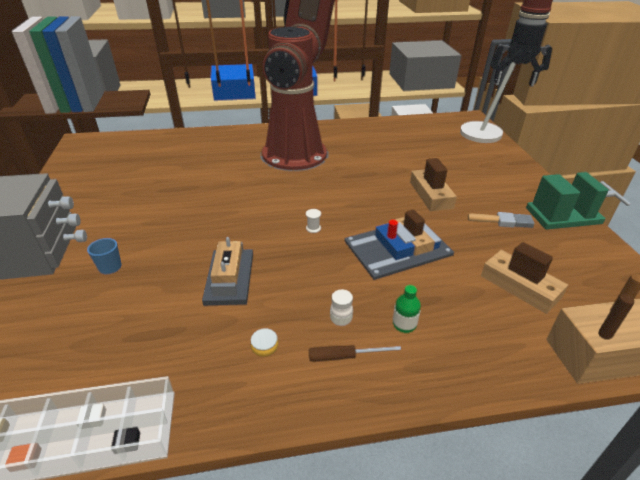

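View pics/side0.png

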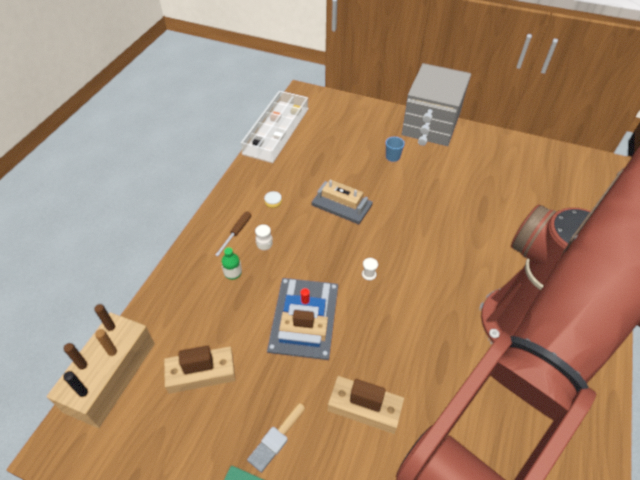

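The scene shows three handled wood blocks at (433,183), (523,277) and (416,225). The last lies in the blue-jawed fixture and looks smallest; in the side view it is at (304,323), with the knob at (305,295). The press base is at scene (228,270) and side (343,197).

```bash
cat > h.py <<'E'
from station import *
import cv2,numpy as np
from scipy.spatial.transform import Rotation as Ro
def cam(n,o=None):
    c=get_calibration(n); K=np.array([[c["fx"],0,c["cx"]],[0,c["fy"],c["cy"]],[0,0,1.]])
    if n!="wrist": return K,c["D"],np.array(c["R"]),np.array(c["t"]).ravel()
    T=np.eye(4); T[:3,:3]=Ro.from_euler("xyz",o["ee_rot"],degrees=True).as_matrix(); T[:3,3]=o["tcp_pos"]
    W=np.linalg.inv(T@np.array(c["mount"])); return K,c["D"],W[:3,:3],W[:3,3]
def ray(C,uv):
    K,D,R,t=C; p=cv2.undistortPoints(np.array([[uv]],float),K,D).ravel()
    return -R.T@t, R.T@np.array([p[0],p[1],1.])
def onz(C,uv,z):
    o,d=ray(C,uv); return o+d*(z-o[2])/d[2]
def proj(C,X):
    K,D,R,t=C; return cv2.projectPoints(np.array(X,float).reshape(-1,1,3),cv2.Rodrigues(R)[0],t,K,D)[0].reshape(-1,2)
def tri(a,ua,b,ub):
    (o,d),(p,e)=ray(a,ua),ray(b,ub); s=np.linalg.lstsq(np.c_[d,-e],p-o,rcond=None)[0]
    A,B=o+s[0]*d,p+s[1]*e; return (A+B)/2,np.linalg.norm(A-B)
E
python3 - <<'E'
from h import *
S,D=cam("scene"),cam("side")
for n,a,b in(("knobtop",(393,223),(305,290)),("handle",(414,223),(303.5,319)),("big1",(434,174),(368,395)),("big2",(530,263),(196,360)),("press",(228,256),(342,193))):
    X,e=tri(S,a,D,b); print(n,X.round(),round(e,1))
for n,uv in(("scene",[(346,247),(417,223),(452,252),(376,272)]),("side",[(283,281),(337,286),(330,355),(270,350)])):
    print(n,[onz(cam(n),u,12).round()[:2] for u in uv])
for n,uv in(("scene",[(211,252),(252,252),(247,301),(205,301)]),("side",[(331,181),(371,200),(357,220),(313,203)])):
    print(n,[onz(cam(n),u,18).round()[:2] for u in uv])
for n,k,h in(("spool",(314,214),48),("oil_bottle",(410,290),100),("jar",(342,294),62)): print(n,onz(S,k,h).round())
im=cv2.imread("pics/side0.png")[260:440,130:430]; cv2.imwrite("pics/c1.png",cv2.resize(im,None,fx=2.6,fy=2.6,interpolation=2))
E
```

```text
knobtop [520. 166.  86.] 7.3
handle [498. 227.  62.] 4.7
big1 [298. 350.  67.] 4.8
big2 [680. 417.  69.] 4.4
press [ 554. -201.   62.] 0.6
scene [array([504.,  67.]), array([438., 265.]), array([560., 309.]), array([599., 115.])]
side [array([603., 113.]), array([466.,  75.]), array([413., 265.]), array([551., 306.])]
scene [array([ 481., -244.]), array([ 495., -152.]), array([ 648., -168.]), array([ 635., -252.])]
side [array([ 615., -276.]), array([ 477., -246.]), array([ 490., -156.]), array([ 632., -171.])]
spool [410.   5.  48.]
oil_bottle [747. 133. 100.]
jar [701.  16.  62.]
```

View pics/c1.png

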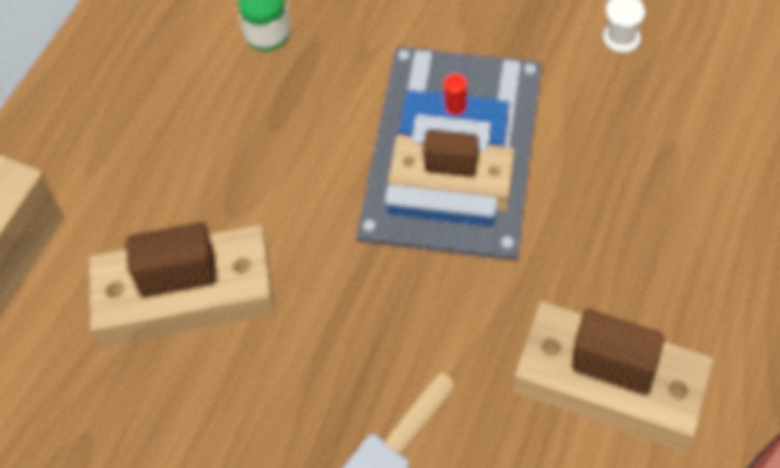

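Confirmed: the crop shows three blocks, and the one in the blue-jawed fixture at crop (450,165) is clearly the smallest, so it is the one meant. Next I take close wrist views of the fixture and the press.

```bash
python3 - <<'E'
from h import *
import pickle
out={}
for n,p,yaw in(("press",(554,-203,170),174),("fix",(503,195,160),-165)):
    goto(p,[180,0,yaw]); wait(.2); o=get_obs(); im=get_image("wrist"); out[n]=o
    cv2.imwrite(f"pics/w_{n}.png",im[:,:,::-1]); print(n,o["t"],o["tcp_pos"].round(1),o["ee_rot"].round(1),o["joint_pos"].round())
    for k in(("lower_face",) if n=="press" else("upper_grip","jaw_knob")):
        print(k,[(round(d["score"],2),np.round(d["extent"],1).tolist()) for d in spot_in(k,"wrist")])
pickle.dump(out,open("obs.pkl","wb"))
E
```

```text
press 3.975 [ 554.2 -202.6  170. ] [180.   0. 174.] [ -27.   12.  100.    0.   68. -111.]
lower_face [(0.69, [313.4, 232.1, 70.1, 135.4])]
fix 5.7667 [503.5 194.1 160. ] [-180.     0.  -165.1] [ 14.   6. 108.  -0.  66. -91.]
upper_grip [(0.96, [569.3, 66.2, 129.8, 132.3]), (0.74, [477.7, 413.0, 97.8, 129.7])]
jaw_knob [(0.86, [298.4, 236.1, 73.3, 121.9])]
```

View pics/w_press.png

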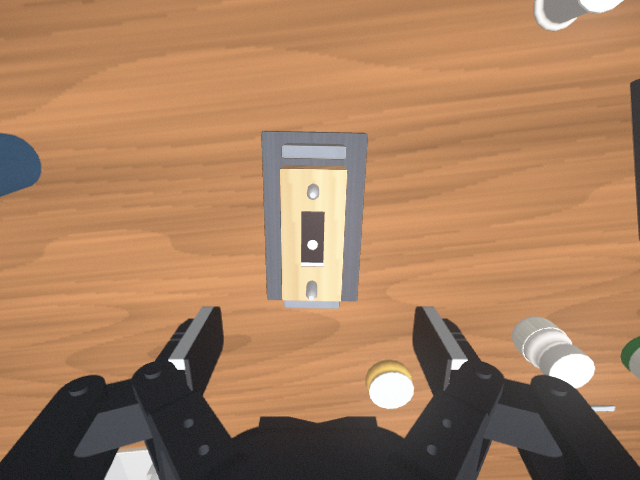

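View pics/w_fix.png

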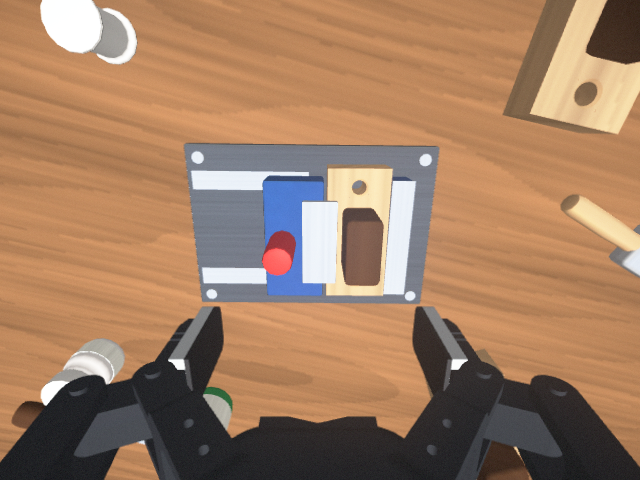

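The press view shows the lower half at (313,235), with dowels at (313,190) and (312,290) and face corners (281,168) to (344,302). The fixture view shows the knob at (279,255), the handle at (362,245) and the plate bolts at the corners. I'll refine these corners and fit the poses.

```bash
cat > fit.py <<'E'
from h import *
from scipy.optimize import least_squares
def fit(C,gray,uv,loc,x0,win=4):
    uv=np.array(uv,np.float32).reshape(-1,1,2)
    p=cv2.cornerSubPix(gray,uv.copy(),(win,win),(-1,-1),(3,50,.01)).reshape(-1,2)
    loc=np.array(loc,float)
    def W(v):
        c,s=np.cos(v[2]),np.sin(v[2]); return np.c_[v[0]+c*loc[:,0]-s*loc[:,1],v[1]+s*loc[:,0]+c*loc[:,1],loc[:,2]]
    r=least_squares(lambda v:(proj(C,W(v))-p).ravel(),[x0[0],x0[1],np.radians(x0[2])],loss="soft_l1")
    v=r.x; print("fit",v[:2].round(1),np.degrees(v[2]).round(2)); print("res",(proj(C,W(v))-p).round(1).tolist()); return v
E
python3 - <<'E'
from fit import *
import pickle
o=pickle.load(open("obs.pkl","rb"))
g=cv2.imread("pics/w_press.png",0); C=cam("wrist",o["press"])
# image up = tool +x; tool yaw 174 -> image up = world ~ -x, = press -x
uvF=[(281,168),(347,169),(345,301),(283,301)]; uvP=[(262,132),(367,133),(358,300),(267,299)]
# press frame yaw -6: determine corner signs from projection of guess
F=[(-55,s,62) for s in(-25,25)]+[(55,s,62) for s in(25,-25)]
P=[(-80,s,18) for s in(-45,45)]+[(80,s,18) for s in(45,-45)]
fit(C,g,uvF,F,(554,-203,-6)); fit(C,g,uvP,P,(554,-203,-6)); v=fit(C,g,uvF+uvP,F+P,(554,-203,-6))
c,s=np.cos(v[2]),np.sin(v[2])
print("dowel base/tip",proj(C,[(v[0]+c*x,v[1]+s*x,z) for x in(-40,40) for z in(62,84)]).round(1).tolist())
g=cv2.imread("pics/w_fix.png",0); C=cam("wrist",o["fix"])
uvP=[(185,143),(439,147),(422,303),(202,302)]
P=[(-75,-145,12),(-75,70,12),(75,70,12),(75,-145,12)]
v=fit(C,g,uvP,P,(498,226,15))
c,s=np.cos(v[2]),np.sin(v[2]); w=lambda x,y,z:(v[0]+c*x-s*y,v[1]+s*x+c*y,z)
print("handle top corners",proj(C,[w(x,y,84) for x,y in((-25,-13),(-25,13),(25,13),(25,-13))]).round().tolist())
print("plate corners",proj(C,[w(x,y,40) for x,y in((-55,25),(55,25),(55,-25),(-55,-25))]).round().tolist())
print("hole",proj(C,[w(-40,0,40)]).round(),"knob top z75..85",proj(C,[w(0,-60,75),w(0,-60,85)]).round().tolist(),w(0,-60,60))
a=cv2.resize(cv2.imread("pics/w_press.png")[120:320,240:390],None,fx=2.6,fy=2.6,interpolation=2)
b=cv2.resize(cv2.imread("pics/w_fix.png")[130:330,240:390],None,fx=2.6,fy=2.6,interpolation=2)
cv2.imwrite("pics/c2.png",np.hstack([a,b]))
E
```

```text
fit [ 555.4 -206.6] -6.49
res [[-0.4, -0.3], [0.7, -0.5], [-2.9, 0.1], [1.1, 1.6]]
fit [ 555.  -207.2] -6.83
res [[-1.5, -0.3], [2.0, -0.4], [0.5, 0.7], [-0.5, 0.7]]
fit [ 555.2 -206.9] -6.81
res [[-0.5, -0.7], [0.6, -0.5], [-3.7, 0.1], [0.4, 1.3], [-1.2, -0.1], [2.3, -0.3], [0.8, 0.8], [-0.2, 0.8]]
dowel base/tip [[312.9, 188.8], [312.5, 194.7], [311.9, 284.7], [311.4, 297.8]]
fit [502.  227.7] 14.64
res [[-0.9, 0.8], [3.5, -0.6], [0.2, 0.9], [-0.7, -0.5]]
handle top corners [[347.0, 228.0], [385.0, 228.0], [380.0, 293.0], [345.0, 293.0]]
plate corners [[393.0, 174.0], [383.0, 300.0], [326.0, 300.0], [328.0, 174.0]]
hole [[360. 193.]] knob top z75..85 [[281.0, 256.0], [279.0, 262.0]] (np.float64(517.1532940491294), np.float64(169.6889390430759), 60)
```

View pics/c2.png

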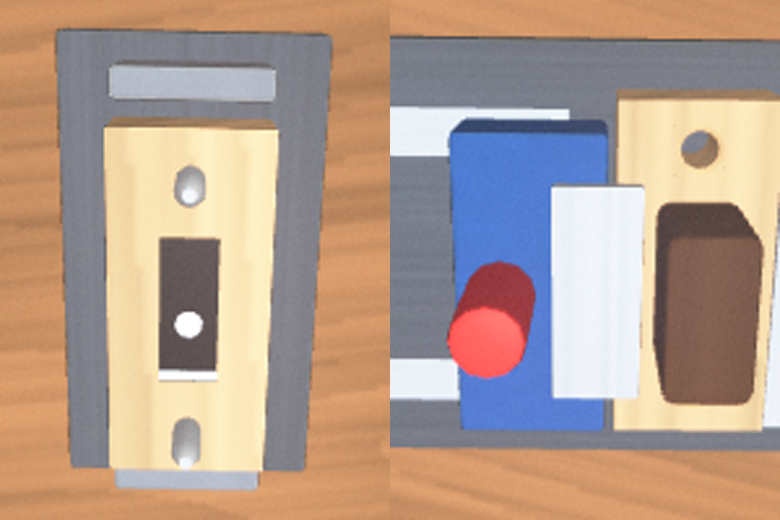

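The crop shows the upper half lying about 5 mm off-centre along the fixture's x: its edges are at crop rows 100–430 against the jaw's 132–430. I'll fit its own features directly.

```bash
python3 - <<'E'
import fit as f
from fit import *
import pickle
f.cv2.cornerSubPix  # keep hand-read crop points
def rawfit(C,uv,loc,x0):
    g=cv2.cornerSubPix; cv2.cornerSubPix=lambda a,p,*k:p
    v=fit(C,None,uv,loc,x0); cv2.cornerSubPix=g; return v
o=pickle.load(open("obs.pkl","rb"))
ca=lambda l,dx=0,dy=120:[(240+(u-dx)/2.6,dy+w/2.6) for u,w in l]
C=cam("wrist",o["press"])
F=[(-55,-25,62),(-55,25,62),(55,25,62),(55,-25,62),(-40,0,84),(40,0,84)]
rawfit(C,ca([(105,127),(278,127),(263,470),(111,468),(190,194),(186,457)]),F,(554,-203,-6))
P=[(-80,-45,18),(-80,45,18),(80,45,18),(80,-45,18)]
rawfit(C,ca([(56,30),(331,36),(304,471),(72,467)]),P,(554,-203,-6))
C=cam("wrist",o["fix"])
U=[(-55,-25,40),(55,-25,40),(-40,0,40),(-25,-13,84),(-25,13,84),(25,13,84),(25,-13,84)]
rawfit(C,ca([(617,100),(613,430),(700,149),(664,235),(763,235),(757,404),(666,404)],390,130),U,(498,226,15))
for z in (78,82,86): print("knob",z,onz(C,ca([(487,342)],390,130)[0],z).round(1))
for z in (37,41,45): print("knob foot row ~ (505,283 shaft top)", z)
P=[(-75,-145,12),(-75,70,12),(75,70,12),(75,-145,12)]
rawfit(C,[(185,143),(439,147),(422,303),(202,302)],P,(498,226,15))
E
```

```text
fit [ 555.  -206.6] -6.87
res [[-0.8, -1.2], [0.6, -0.0], [0.4, 0.2], [-0.4, 0.1], [-0.1, -0.1], [0.2, 1.8]]
fit [ 555.9 -206.7] -6.94
res [[-0.9, -0.4], [1.2, -0.7], [0.6, 1.0], [-0.8, 1.2]]
fit [497.1 226. ] 15.55
res [[-0.7, -0.9], [1.1, -0.7], [-0.7, -0.7], [0.8, 0.3], [1.2, -0.2], [-0.3, 1.3], [-1.2, 1.7]]
knob 78 [520.4 168.3  78. ]
knob 82 [518.6 168.3  82. ]
knob 86 [516.9 168.4  86. ]
knob foot row ~ (505,283 shaft top) 37
knob foot row ~ (505,283 shaft top) 41
knob foot row ~ (505,283 shaft top) 45
fit [502.3 227.8] 14.25
res [[-1.3, -0.1], [3.3, -0.8], [-0.4, 1.7], [0.2, 0.4]]
```

```bash
python3 - <<'E'
from h import *
A=[180,0,-165.2]; d=np.array([.254,-.967,0])
k=np.array([517.5,169,0])
grip(48,25); goto(k+[0,0,110],A); move_l(k+[0,0,57],speed=80); o=get_obs(); print(o["t"],o["wrist_force"].round(1),o["tcp_pos"].round(1))
grip(15,25); o=get_obs(); print(o["t"],o["wrist_force"].round(1),o["grip_width"],o["grip_force"])
move_l(k+d*55.5+[0,0,57],speed=50); o=get_obs(); print(o["t"],o["wrist_force"].round(1),o["grip_width"],o["tcp_pos"].round(1))
grip(50); move_l(k+d*55.5+[0,0,125],speed=150)
u=np.array([497.1,226,0]); goto(u-15*d+[0,0,160]-np.array([0,0,0]),A); wait(.2); o=get_obs(); im=get_image("wrist")
cv2.imwrite("pics/w2.png",im[:,:,::-1]); print(o["t"],o["tcp_pos"].round(2),o["ee_rot"].round(2))
import pickle; pickle.dump(o,open("obs2.pkl","wb"))
cv2.imwrite("pics/c3.png",cv2.resize(im[120:340,180:440,::-1],None,fx=2.6,fy=2.6,interpolation=2))
E
```

```text
7.5333 [-0.8 -0.1  0.3] [517.8 169.1  57.1]
7.875 [ 0.6 -3.2  3.7] 21.174706187023396 25.324941873550415
9.1333 [-1.7  0.6  7.1] 21.498853521889156 [531.7 115.9  57.8]
10.925 [493.11 239.17 158.88] [-1.7997e+02 -1.1000e-01 -1.6530e+02]
```

View pics/c3.png

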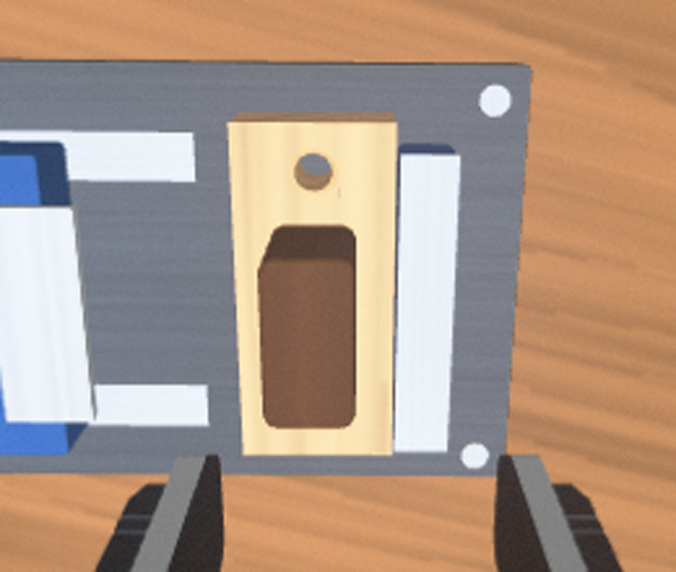

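The jaw is back, clear of the upper half, which is fully visible at crop (228–397, 122–455). I'll refit, then grasp and lift.

```bash
python3 - <<'E'
from fit import *
import pickle
cv2.cornerSubPix=lambda a,p,*k:p
C=cam("wrist",pickle.load(open("obs2.pkl","rb")))
uv=[(180+u/2.6,120+w/2.6) for u,w in[(228,122),(397,122),(393,455),(243,455),(313,171),(258,259),(356,258),(355,428),(263,428)]]
U=[(-55,-25,40),(-55,25,40),(55,25,40),(55,-25,40),(-40,0,40),(-25,-13,84),(-25,13,84),(25,13,84),(25,-13,84)]
v=fit(C,None,uv,U,(497,226,15)); yaw=np.degrees(v[2])-180
assert abs(v[0]-497)<5 and abs(v[1]-226)<5
A=[180,0,yaw]; grip(70,45)
goto([v[0],v[1],115],A); move_l([v[0],v[1],47],speed=90); o=get_obs(); print(o["t"],o["wrist_force"].round(1),o["tcp_pos"].round(1))
grip(15,45); wait(.15); o=get_obs(); print(o["t"],o["wrist_force"].round(1),o["moment"].round(2),o["grip_width"],o["grip_force"],o["tcp_pos"].round(2),o["ee_rot"].round(2))
move_l([v[0],v[1],120],speed=80); wait(.2); o=get_obs(); im=get_image("wrist"); print(o["t"],o["wrist_force"].round(1),o["moment"].round(2),o["grip_width"],o["tcp_pos"].round(2),o["ee_rot"].round(2))
cv2.imwrite("pics/w3.png",im[:,:,::-1]); pickle.dump((o,v),open("obs3.pkl","wb"))
E
```

```text
fit [497.4 226.4] 14.69
res [[-0.1, -0.7], [0.2, -0.6], [-0.3, -0.7], [0.2, -0.7], [0.2, 0.1], [-0.8, -0.1], [0.2, 0.4], [0.5, 1.9], [-0.2, 1.9]]
12.525 [-0.1  0.8 -1. ] [498.  226.6  47.5]
13.1417 [ 0.4 -0.2  3.8] [-0.03  0.07  0.01] 25.301280349356755 44.83422517776489 [497.85 226.43  47.58] [-1.8000e+02  4.0000e-02 -1.6531e+02]
14.4083 [-1.  -0.  -1.1] [-0.03 -0.01 -0.  ] 25.191395111092643 [496.89 226.22 119.23] [-1.8000e+02 -9.0000e-02 -1.6531e+02]
```

View pics/w3.png

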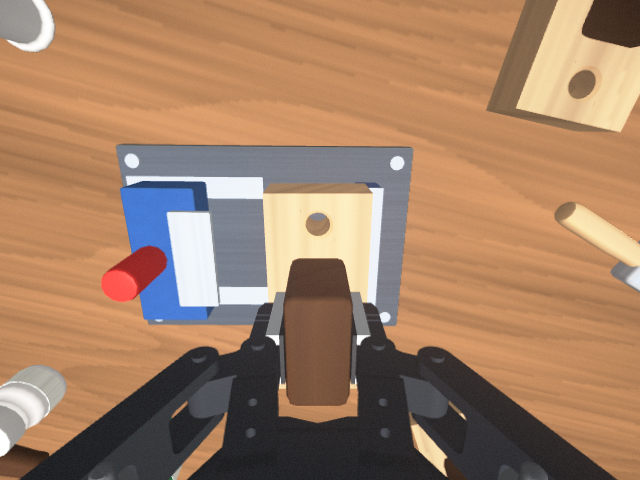

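Upper half held squarely: handle at (318,330), hole at (318,223), plate edges at columns 265–371. I compute its offset in the hand and take it over the press, hovering above the dowels.

```bash
python3 - <<'E'
from fit import *
import pickle
cv2.cornerSubPix=lambda a,p,*k:p
o,v=pickle.load(open("obs3.pkl","rb")); t=o["tcp_pos"]; z=t[2]-7.5
w=fit(cam("wrist",o),None,[(265,191.5),(371,191.5),(318,223.5)],[(-55,-25,z),(-55,25,z),(-40,0,z)],(t[0],t[1],15))
R=lambda a:np.array([[np.cos(a),-np.sin(a)],[np.sin(a),np.cos(a)]])
a=np.radians(14.69)
print("part-in-hand (part axes) image:",(R(-a)@(w[:2]-t[:2])).round(2)," from grasp:",(R(-a)@(v[:2]-[497.85,226.43])).round(2))
off=R(-a)@(v[:2]-[497.85,226.43])
P=np.array([555.2,-206.6]); ya=np.radians(-6.9)
T=P-R(ya)@off; A=[180,0,173.1]
# underside = TCP z -35.5
goto([*(t[:2]),170],[180,0,-165.3]); goto([T[0],T[1],160],A); move_l([T[0],T[1],62+24+35.5],speed=100); wait(.3)
o=get_obs(); print(o["t"],T.round(1),o["tcp_pos"].round(1),o["ee_rot"].round(2),o["wrist_force"].round(2),o["moment"].round(2))
im=get_image("wrist"); s=get_image("side"); g=get_image("scene")
pickle.dump((o,T,off),open("obs4.pkl","wb"))
cv2.imwrite("pics/w4.png",im[:,:,::-1])
a=cv2.resize(g[200:320,180:280,::-1],None,fx=3.9,fy=3.9,interpolation=2); b=cv2.resize(s[140:260,290:390,::-1],None,fx=3.9,fy=3.9,interpolation=2)
cv2.imwrite("pics/c4.png",np.hstack([a,b]))
E
```

```text
fit [495.9 226. ] 14.72
res [[-2.5, 0.0], [2.5, 0.0], [-0.0, 0.0]]
part-in-hand (part axes) image: [-1.03  0.09]  from grasp: [-0.43  0.07]
17.2167 [ 555.6 -206.7] [ 556.1 -207.   122.3] [-1.7997e+02  8.0000e-02  1.7310e+02] [-0.09  0.62 -1.35] [ 0.01  0.04 -0.03]
```

View pics/c4.png

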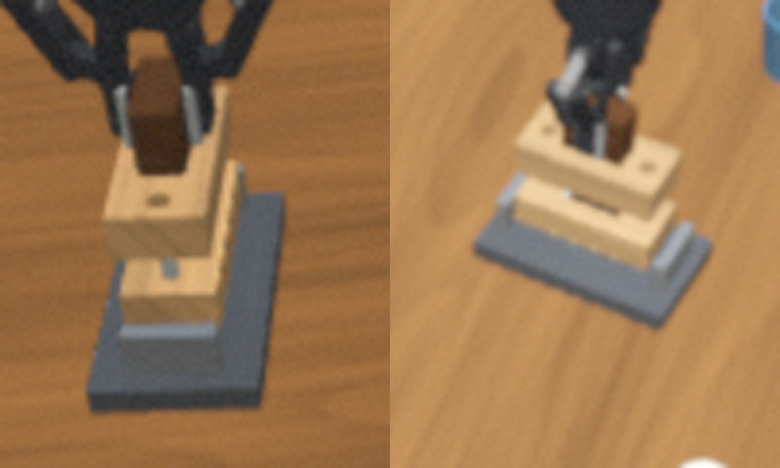

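The crops show the upper half hovering parallel above the lower half, with a dowel visible in the gap at (170,268) in the left crop. I'll check the height and alignment in hand numerically before lowering.

```bash
python3 - <<'E'
from h import *
import pickle
o,T,off=pickle.load(open("obs4.pkl","rb"))
t=o["tcp_pos"]; a=np.radians(-6.9); c,s=np.cos(a),np.sin(a)
w=lambda x,y,z:(t[0]+c*(x+off[0])-s*(y+off[1]),t[1]+s*(x+off[0])+c*(y+off[1]),z)
S=cam("scene")
for dz in(0,-7): print(dz,"underside, top corners near edge",proj(S,[w(55,-25,t[2]-35.5+dz),w(55,25,t[2]-35.5+dz),w(55,-25,t[2]-7.5+dz),w(55,25,t[2]-7.5+dz)]).round(1).tolist())
P=(555.2,-206.6); q=lambda x,y,z:(P[0]+c*x-s*y,P[1]+s*x+c*y,z)
print("lower corners",proj(S,[q(55,-25,62),q(55,25,62)]).round(1).tolist())
print("seen under",[(180+u/3.9,200+v/3.9) for u,v in((108,250),(210,256),(106,217),(212,221))],"seen low",[(180+u/3.9,200+v/3.9) for u,v in((122,292),(220,295))])
im=cv2.imread("pics/w4.png"); 
g=cv2.cvtColor(cv2.imread("pics/w3.png"),6).astype(int)
for n in("w3","w4"):
    hsv=cv2.cvtColor(cv2.imread(f"pics/{n}.png"),6).astype(float); hsv=cv2.GaussianBlur(hsv,(3,3),0)
    for r in(200,210,240,250):
        d=np.gradient(hsv[r]); k=[i for i in range(230,400) if abs(d[i])>9 and abs(d[i])==abs(d[i-2:i+3]).max()]; print(n,r,k)
    for col in(285,350):
        d=np.gradient(hsv[:,col]); print(n,"col",col,[i for i in range(160,260) if abs(d[i])>7 and abs(d[i])==abs(d[i-2:i+3]).max()])
C=cam("wrist",o); print("w4 expected top corners",proj(C,[w(-55,-25,t[2]-7.5),w(-55,25,t[2]-7.5),w(-40,0,t[2]-7.5),w(-30,-25,t[2]-7.5),w(-30,25,t[2]-7.5)]).round(1).tolist())
E
```

```text
0 underside, top corners near edge [[207.2, 266.0], [232.7, 265.4], [205.0, 255.2], [231.1, 254.6]]
-7 underside, top corners near edge [[207.7, 268.6], [233.1, 268.0], [205.5, 258.0], [231.5, 257.4]]
lower corners [[209.2, 275.0], [234.3, 274.3]]
seen under [(207.69230769230768, 264.1025641025641), (233.84615384615384, 265.64102564102564), (207.17948717948718, 255.64102564102564), (234.35897435897436, 256.6666666666667)] seen low [(211.28205128205127, 274.87179487179486), (236.4102564102564, 275.64102564102564)]
w3 200 [262, 383]
w3 210 [263, 382]
w3 240 [264, 380]
w3 250 [265, 379]
w3 col 285 [193]
w3 col 350 [193]
w4 200 [257, 262, 373]
w4 210 [258, 263, 372]
w4 240 [259, 265, 370, 375]
w4 250 [260, 265, 370, 375]
w4 col 285 [161, 175, 183, 193]
w4 col 350 [161, 175, 183, 193]
w4 expected top corners [[262.9, 192.6], [374.0, 192.7], [318.4, 224.6], [265.8, 244.8], [371.0, 244.8]]
```

Edges match the prediction within 1 px, so the part has not slipped and the height is right. Lowering step by step with force checks.

```bash
python3 - <<'E'
from h import *
import pickle
o,T,off=pickle.load(open("obs4.pkl","rb"))
e=get_obs()["tcp_pos"]-np.array([T[0],T[1],121.5]); print("err",e.round(2))
c=T-e[:2]; b=get_obs()["wrist_force"]
for z in(117,114,111,108,105,102,100,98.5,97.5):
    move_l([c[0],c[1],z-.4],speed=30); wait(.1); o=get_obs(); f=o["wrist_force"]-b
    print(round(o["t"],1),z,o["tcp_pos"].round(1),f.round(1),o["moment"].round(2))
    if f[2]>6 or np.hypot(*f[:2])>8: print("STOP"); break
E
```

```text
err [ 0.19 -0.16  0.39]
17.8 117 [ 555.3 -206.5  116.4] [-0.9 -0.1  0. ] [0.01 0.06 0.05]
18.1 114 [ 555.4 -206.6  113.5] [-1.5  0.  -1.2] [ 0.02 -0.    0.01]
18.5 111 [ 555.4 -206.5  110.5] [0.4 0.5 0.1] [ 0.   -0.02  0.03]
18.8 108 [ 555.4 -206.5  107.5] [-1.5 -0.1  0.3] [ 0.05 -0.01 -0.04]
19.2 105 [ 555.4 -206.5  104.5] [-0.4  0.6 -0.9] [-0.04  0.    0.01]
19.5 102 [ 555.4 -206.5  101.5] [ 0.  -0.3  0.3] [0.01 0.   0.02]
19.9 100 [ 555.4 -206.6   99.6] [-0.7 -0.3  0.3] [ 0.01 -0.01  0.01]
20.2 98.5 [ 555.4 -206.5   98.1] [-0.4  0.9  0.1] [-0.01 -0.05 -0.01]
20.6 97.5 [ 555.7 -206.7   97.6] [-0.9  0.5  2.5] [0.06 0.09 0.02]
```

The dowels entered with no side load, and the faces met at TCP z 97.6, as predicted. Now pressing.

```bash
python3 - <<'E'
from h import *
import pickle
o,T,off=pickle.load(open("obs4.pkl","rb")); b=np.array([0,0,-1.3])
for z in(95,93,91,90,89.5,89,88.5):
    move_l([T[0],T[1],z],speed=15); wait(.25)
    f=[];p=[]
    for _ in range(5): o=get_obs(); f.append(o["wrist_force"]-b); p.append(o["tcp_pos"]); wait(.03)
    f=np.mean(f,0); p=np.mean(p,0); print(round(o["t"],1),z,p.round(2),f.round(1),o["moment"].round(2),round(o["grip_width"],1))
    if p[2]<89.9 or f[2]>10.3: break
g=get_image("scene"); s=get_image("side")
a=cv2.resize(g[200:320,180:280,::-1],None,fx=3.9,fy=3.9,interpolation=2); b=cv2.resize(s[140:260,290:390,::-1],None,fx=3.9,fy=3.9,interpolation=2)
cv2.imwrite("pics/c5.png",np.hstack([a,b]))
E
```

```text
21.3 95 [ 555.76 -206.77   95.17] [-1.4  0.4  5.3] [0.25 0.14 0.08] 26.0
22.0 93 [ 555.76 -206.78   93.28] [-1.8  0.6  6.8] [0.27 0.21 0.05] 25.6
22.7 91 [ 555.76 -206.77   91.6 ] [-2.7  1.   8.3] [0.35 0.37 0.05] 25.3
23.3 90 [ 555.78 -206.81   90.78] [-3.3  0.9  9.1] [0.42 0.4  0.02] 25.5
24.0 89.5 [ 555.77 -206.79   90.36] [-3.   1.3  9.5] [0.43 0.45 0.06] 25.3
24.7 89 [ 555.77 -206.8    89.93] [-3.4  1.5  9.6] [0.43 0.45 0.04] 25.9
25.3 88.5 [ 555.77 -206.81   89.52] [-3.6  1.5  9.8] [0.42 0.46 0.06] 25.5
```

View pics/c5.png

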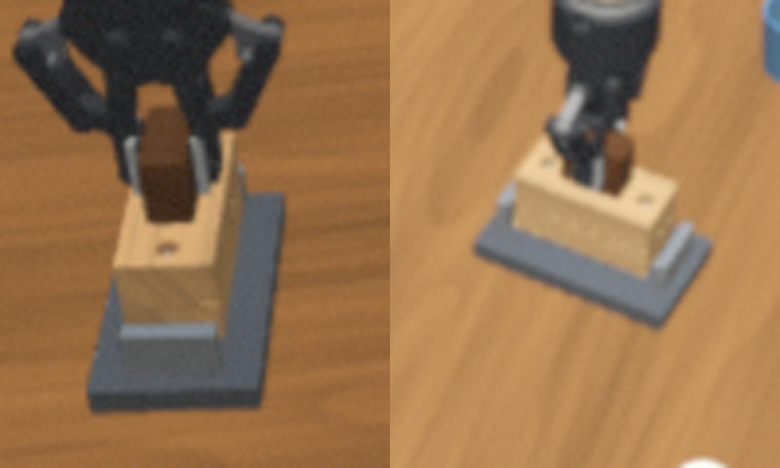

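The pair is closed with no visible gap. It is pressed about 8 mm (TCP down from 97.6 to 89.5 mm) at about 9.8 N, which matches mid-travel.

```bash
python3 -c "
from station import *
print(sign_off())"
```

```text
the job is handed in; nothing more can be done
None
```

The upper half is seated flush on the lower half's dowels, and the arm is still holding the pair pressed about 8 mm, mid-travel, at about 10 N. The job is handed in at about 25 s of the 58 s allowed.

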